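# Set a board in the roll trimmer and clamp it

## Task

The white board lying on the roll trimmer is to be cut along the line drawn across it. With a fingertip, and without ever lifting it, push the board square against the fence at the far end of the bed and along the fence, under the raised rail, until its drawn line lies right along the cutting edge and the strip beyond the line overhangs. Then press the rail down onto the board so that it is clamped, and finish while still holding the rail down; leave the other things on the trimmer and the desk where they are.

Things in the scene. Friction and masses are not known exactly. Their poses are not given: they have to be found in the camera images.
- trimmer: Roll trimmer, fixed: grey bed 360 (x) x 300 (y) mm, top 24 mm above the desk. Origin: centre of underside; x towards the fence (roughly away from the robot), y left. Its right side, local y = -150, is the straight cutting edge. Fence: face at local x = +130, from y = -148 to +146, 9.5 mm high (6.5 mm under the rail). A sprung rail runs over the cutting edge between black end blocks (x beyond +-153, 48 mm above the bed).
- cutting_edge (a point): Point on the cutting edge at the height of the bed's top, local (80, -150, 24) mm of the trimmer; same axes as the trimmer. The board overhangs towards its -y.
- fence_face (a point): Point on the foot of the fence's face, local (130, -20, 24) mm of the trimmer; same axes as the trimmer. The face looks to -x.
- rail (a joint): Downward travel of the sprung rail, in m: 0 when up (15 mm free height above the bed), about 0.007 when it presses on the 8 mm board, 0.008 at its stop with no board under it. It needs about 3.5 N to start and 6.4 N to reach the board, and springs up when let go; more than that is what clamps the board.
- rail_top (a point): Where to press the rail: on its flat top, 24 mm wide in y, 35 mm above the bed when up; local (60, -137.5, 59) mm of the trimmer with the rail up. The flat top is free from local x = -80 to +150; nearer than that a black cutter carriage, 32 mm higher than the rail's top, is parked on it and moves with it.
- board: Stiff white board (sheet blank), 100 (x) x 170 (y) x 8 mm, 60 g, loose on the trimmer's bed, left of the rail. Origin: centre of its underside; at the start its axes are within 0.2 rad of the trimmer's. A thin black line is drawn straight across its top, parallel to its x axis, at local y = -55, that is 30 mm from its right edge.
- line_far (a point): Far end of the line drawn on the board: local (49, -55, 8) mm of the board.
- line_near (a point): Near end of the line drawn on the board: local (-49, -55, 8) mm of the board.
- board_far_edge (a point): Middle of the board's far edge, which goes against the fence: local (50, 0, 4) mm of the board.
- pencil: Bystander: green pencil, 168 mm long, 8 mm high, lying across the near part of the trimmer's bed. Origin: centre of its underside; it lies along its y.
- stamp: Bystander: black self-inking stamp, 46x68x75 mm, standing on the desk right of the trimmer. Origin: centre of its underside.
- eraser: Bystander: red and blue eraser, 18x52x12 mm, on the desk left of the trimmer. Origin: centre of its underside.
- clip_box: Bystander: flat box of paper clips with a green lid, 52x64x21 mm, on the desk left of the trimmer. Origin: centre of its underside.
- sharpener: Bystander: oval teal pencil sharpener, 27x48x22 mm, on the desk right of the trimmer. Origin: centre of its underside.
There are look-alikes about, which are no part of the job. What is shaped like the board but yellow is not meant.

How it is judged:
By the outcome, as a careful person would: the job done as asked, in the order asked, and still so for the second after the job is handed in, while the arm keeps its last pose, push and grip.
It also fails if it takes over 64 s, if anything falls off the work surface, if the arm or the gripper's body presses on something with over 40 N, if the wrist force passes 120 N, or if a joint passes its speed limit or range.

## Robot

A 6-joint arm with a two-finger parallel gripper is mounted at the origin on a cart in front of the work surface, level with it; the furniture and walls round the work are solid. World frame = base frame: x ahead of the robot, y to its left, z up, the work surface at z = 0. Lengths are in m, angles in rad, forces in N, time in s.
With the tool pointing down it reaches from about 0.35 to 0.775 m from the base axis. Payload 7.3 kg.
Tool frame: the origin (TCP) lies at the very end of the fingers, on their centre line; the grasp point (between the pads) lies 19 mm behind it; z points along the fingers, x is the direction in which the jaws open and shut, and the axes are right-handed (so a half turn about z gives the same grasp; the last joint's range is limited). The gripper opens to 92 mm and grips with 3 to 60 N. Pads are 19 mm wide; open, the fingers measure 130 mm over their backs; the gripper's body (75 mm by 190 mm) begins 47 mm behind the grasp point.
Start: joints at [0.978, 0.342, 1.524, -0, 1.275, -0.146], TCP at [0.227, 0.473, 0.19] pointing down, gripper open.
Joint ranges: [-2.53, 2.53], [-0.77, 2.02], [0.04, 2.7], [-1, 4.14], [0.28, 2.66], [-3.11, 3.11]. Speed limits (rad/s): [2.57, 2.57, 3.14, 3.14, 3.14, 3.14].

## Interface

Orientations are given as [roll, pitch, yaw] about the fixed x, y, z axes, in that order (R = Rz(yaw) Ry(pitch) Rx(roll)).
In Python, from cell import robot, read_camera, nets gives the robot as it stands. The module is installed in compiled form; this text tells all that it offers.
- The arm moves only by the tool carry_out, never from a script. Its arguments are lists of equal length, an entry for each row: "translation": the shift along the tool's x, y, z in m, a list of three; "turn": the turn, a rotation vector about the tool's x, y, z in rad, a list of three; "gripper": the gripper's target within -1 to 1 (shut at 1, half-way at 0, fully open at -1). A call has 1 to 10 rows; each row shifts and turns the commanded pose from where the row before left it, along the tool's axes as they then stand; what a row does not reach is not made up. A row lasts 1/10 s, in which the tool goes at most 50 mm and 8.59 degrees, less where a joint would pass 70% of its speed; a pose out of reach is approached as far as the arm can. A call with a gripper value outside its range is refused whole. The fingers move at their own pace and stop on an object; "squeeze" is the grip in N (left out, the last holds). Time passes only in rows, so rows that do not move let the fingers close. It gives the time, the measured TCP pose, the force and the opening at its end, in the units of the state.
- robot.observe(): the state, without advancing time (a new reading comes with each control period).
- read_camera(name): name is "scene" or "top"; returns a dict with "img" (400x640x3 uint8, red, green, blue), "fx", "fy", "cx", "cy" (pixels), "distortion" ([k1, k2, p1, p2, k3] as OpenCV has them; the pictures are not rectified), "world_from_camera" (4x4, takes a point from camera to world coordinates). Camera axes: x right, y down, z forward; pixel columns grow to the right and rows downward; lengths in m; the calibration is good to about 2 mm. A picture is of the moment at which its call begins. There is no depth.
- robot.hand_in(): hands the job in, once; it reports no verdict.
Trained networks look in a picture, given as the dict that the camera call returned (one of the last four; its "shot" number tells which), for a name from the list of things; names that differ only in an ending like _2 or _b are one class to them, and where a whole thing is asked for, a point or a joint stands for the part that bears it (a point fixed in the world has none). Each returns a list of dicts, best first, with "score" (0 to 1); they miss things now and then, are a little off and sometimes report something else, mostly with a low value. They report only what shows in the picture. A call takes as long as a camera call. They do not tell look-alikes from the thing itself.
- nets.regions_of(picture, name): "region" (400x640 bool, what is visible of it) and "pixel" ([column, row] in pixels, amid what is visible of it).
- nets.tip_of(picture, name): "pixel" ([column, row] in pixels: a listed point, or the origin of a listed thing).
The state is a dict: "time": time; "qpos": joint angles; "qvel": joint speeds; "joint_efforts": joint torques, N m; "tool_pos": TCP position; "tool_rot": TCP orientation; "contact_force": force on the tool from outside, world axes, zero at the start; "torque": the same for the moment, N m; "opening": finger opening in m.
Only numpy, scipy, OpenCV 4.12 (cv2) and the standard library are available. Lean on these libraries where they do the work, as an engineer would, in place of code of your own. Each camera call takes 0.05 s, during which the arm holds its last target. There are 200 camera calls.

## Working session

There is one attempt and no reset: what is moved stays moved. The work goes in short steps, Python scripts to look and compute and a tool call to move; the robot and the scene stay as the last step left them, time stands still between calls to the robot, and variables do not carry over. Pictures are saved under pics/ and viewed, about 8 in all and at most 12, crops included, and the job is handed in when it is done.

Besides the shell and the picture viewer there is one more tool, called after "Emit:" as a command line: name --argument value ..., lists and objects as JSON in quotes. carry_out: Moves the arm, as the interface text tells. Its arguments: {"type":"object","properties":{"translation":{"type":"array","items":{"type":"array","items":{"type":"number"}}},"turn":{"type":"array","items":{"type":"array","items":{"type":"number"}}},"gripper":{"type":"array","items":{"type":"number"}},"squeeze":{"type":"number"}},"required":["translation","turn","gripper"]}

```bash
mkdir -p pics; cat > h.py <<'E'
import numpy as np, cv2
from cell import robot, read_camera, nets
def K(p): return np.array([[p["fx"],0,p["cx"]],[0,p["fy"],p["cy"]],[0,0,1.]])
def unproj(p,px,z):
    u=cv2.undistortPoints(np.array(px,float).reshape(-1,1,2),K(p),np.array(p["distortion"],float)).reshape(-1,2)
    T=np.array(p["world_from_camera"]); d=np.c_[u,np.ones(len(u))]@T[:3,:3].T; o=T[:3,3]
    return o+d*((z-o[2])/d[:,2])[:,None]
def proj(p,X):
    T=np.linalg.inv(np.array(p["world_from_camera"])); 
    return cv2.projectPoints(np.array(X,float).reshape(-1,3),cv2.Rodrigues(T[:3,:3])[0],T[:3,3],K(p),np.array(p["distortion"],float))[0].reshape(-1,2)
def save(p,n,box=None,s=1):
    im=p["img"][:,:,::-1]
    if box: im=im[box[1]:box[3],box[0]:box[2]]
    cv2.imwrite("pics/"+n,cv2.resize(im,None,fx=s,fy=s,interpolation=cv2.INTER_CUBIC))
E
python3 - <<'E'
from h import *
np.set_printoptions(precision=4,suppress=True)
s=robot.observe(); print({k:np.round(v,3) for k,v in s.items()})
for n in ["top","scene"]:
    p=read_camera(n); save(p,n+"0.png")
    print(n,np.array(p["world_from_camera"]),p["fx"])
    for t,z in [("trimmer",0),("cutting_edge",.024),("fence_face",.024),("rail_top",.059),("board",.024),("line_far",.032),("line_near",.032),("board_far_edge",.028),("pencil",.024),("stamp",0),("sharpener",0)]:
        for r in nets.tip_of(p,t)[:2]: print(t,round(r["score"],2),np.round(r["pixel"],1),unproj(p,r["pixel"],z)[0])
E
```

```text
{'time': np.float64(0.0), 'qpos': array([ 0.978,  0.343,  1.525, -0.   ,  1.275, -0.146]), 'qvel': array([-0.001,  0.002, -0.   , -0.001, -0.001,  0.   ]), 'joint_efforts': array([  0.001, -43.123, -24.423,   0.072,   0.056,  -0.   ]), 'tool_pos': array([0.227, 0.473, 0.189]), 'tool_rot': array([-3.141,  0.002,  1.124]), 'contact_force': array([-0.086,  0.781,  0.377]), 'torque': array([0.003, 0.061, 0.002]), 'opening': np.float64(0.091)}
top [[ 0.0181 -0.9922  0.1237  0.3793]
 [-0.9998 -0.0177  0.0047 -0.0786]
 [-0.0025 -0.1238 -0.9923  1.2763]
 [ 0.      0.      0.      1.    ]] 476.5819452701198
trimmer 0.95 [269.3 208.4] [0.5027 0.0683 0.    ]
cutting_edge 0.81 [330.2 185.4] [ 0.5647 -0.0943  0.024 ]
fence_face 0.82 [282.3 159.1] [0.6335 0.035  0.024 ]
fence_face 0.63 [268.3 187.8] [0.5553 0.0699 0.024 ]
rail_top 0.8 [322.5 190.4] [ 0.5461 -0.0742  0.059 ]
board 0.92 [469.6 195.1] [ 0.5453 -0.4649  0.024 ]
board 0.79 [267.2 188.2] [0.5542 0.0728 0.024 ]
line_far 0.78 [449.4 179.2] [ 0.5857 -0.4095  0.032 ]
line_far 0.76 [287.2 168.7] [0.6062 0.0205 0.032 ]
line_near 0.67 [284.1 2
[... 769 characters left out ...]
8  0.024 ]
cutting_edge 0.19 [314.8 189. ] [ 0.6094 -0.0458  0.024 ]
fence_face 0.86 [299.4 174.9] [0.6403 0.0251 0.024 ]
rail_top 0.74 [313.1 188.6] [ 0.5736 -0.062   0.059 ]
board 0.59 [267.9 186.5] [0.5504 0.0738 0.024 ]
board 0.53 [313.7 189.6] [ 0.6056 -0.0445  0.024 ]
line_far 0.83 [298.6 183.7] [0.5976 0.0005 0.032 ]
line_near 0.85 [274.9 197.3] [0.5153 0.0252 0.032 ]
line_near 0.17 [259.2 202.9] [0.4746 0.0487 0.032 ]
board_far_edge 0.68 [281.6 177.6] [0.5994 0.0597 0.028 ]
board_far_edge 0.23 [320.  201.9] [ 0.5665 -0.0881  0.028 ]
pencil 0.74 [220.8 228. ] [0.3517 0.083  0.024 ]
stamp 0.86 [362.2 224.3] [ 0.5744 -0.2146  0.    ]
sharpener 0.5 [343.4 230.6] [ 0.5278 -0.1828  0.    ]
```

View pics/top0.png

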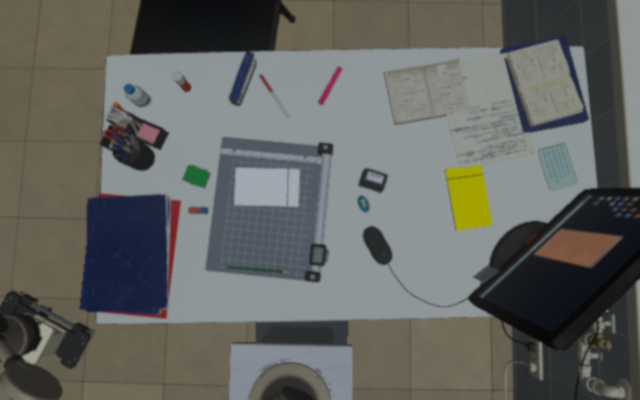

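View pics/scene0.png

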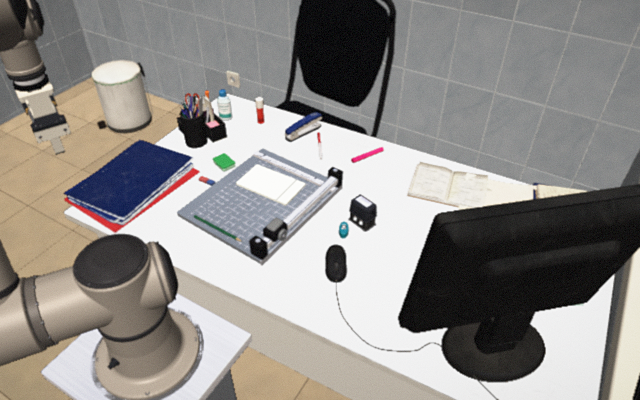

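White board on the trimmer is at top (267,187) and scene (270,184). The look-alike is the yellow sheet at top (468,198); the notebook and papers to the right are also not it. I choose the white one on the trimmer and check it in a close crop.

```bash
python3 - <<'E'
from h import *
a=[read_camera("top") for _ in range(4)]; p=a[0]; p["img"]=np.mean([q["img"] for q in a],0).astype(np.uint8)
b=[read_camera("scene") for _ in range(4)]; q=b[0]; q["img"]=np.mean([x["img"] for x in b],0).astype(np.uint8)
import pickle; pickle.dump((p,q),open("p0.pkl","wb"))
A=cv2.resize(p["img"][130:285,195:345,::-1],(600,600*155//150),interpolation=cv2.INTER_CUBIC)[:600]
save(p,"c_top.png",(200,132,350,287),3.85)
save(q,"c_scene.png",(170,140,370,270),4)
E
```

```text
(no output)
```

View pics/c_top.png

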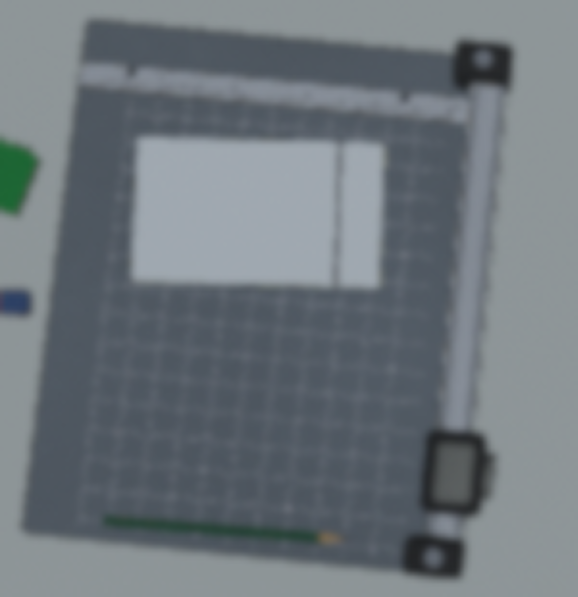

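View pics/c_scene.png

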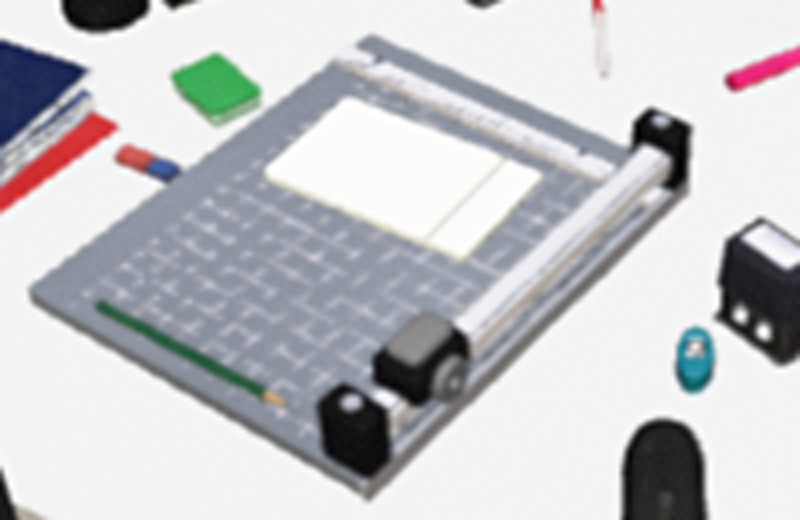

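The close crop confirms it: a white board with a line near its right edge (crop-top (340,210) → pixel (288,186)), left of the rail, turned relative to the bed. Now I refine the trimmer and board poses from the edges in both views.

```bash
cat > fit.py <<'E'
from h import *
from scipy.optimize import least_squares
from scipy.ndimage import map_coordinates, gaussian_filter
def place(pose,X): 
    c,s=np.cos(pose[2]),np.sin(pose[2]); X=np.atleast_2d(X)
    return np.c_[pose[0]+c*X[:,0]-s*X[:,1],pose[1]+s*X[:,0]+c*X[:,1],X[:,2]]
def edges(p,pose,segs,w,mode="abs"):
    """for each local segment sample: image edge point nearest along the normal -> list (local point, normal, signed offset)"""
    g=gaussian_filter(p["img"].astype(float).mean(2),0.7); out=[]
    for a,b in segs:
        t=np.linspace(0.04,.96,40)[:,None]; L=np.array(a)*(1-t)+np.array(b)*t
        u=proj(p,place(pose,L)); d=u[-1]-u[0]; d/=np.hypot(*d); n=np.array([-d[1],d[0]])
        s=np.arange(-w,w+.01,.1)
        v=np.array([map_coordinates(g,[(y+s*n[1]),(x+s*n[0])],order=3) for x,y in u])
        gr=np.gradient(v,axis=1) if mode!="dark" else v.max(1,keepdims=True)-v
        gr=np.abs(gr); k=gr.argmax(1); ok=(k>0)&(k<len(s)-1)
        out.append((L[ok],u[ok]+s[k[ok]][:,None]*n,n))
    return out
def fit(views,pose,w=3,iters=4):
    for i in range(iters):
        E=[(p,e) for p,segs,*m in views for e in edges(p,pose,segs,max(w-i*.5,1.5),*m)]
        f=lambda q:np.concatenate([(proj(p,place(q,L))-U)@n for p,(L,U,n) in E])
        pose=least_squares(f,pose,loss="soft_l1",f_scale=.3,x_scale=[.01,.01,.01]).x
    return pose,[(len(L),round(float(np.median((proj(p,place(pose,L))-U)@n)),2),round(float(np.std((proj(p,place(pose,L))-U)@n)),2)) for p,(L,U,n) in E]
z=.024
TL=((-.18,.15,z),(.18,.15,z)); TN=((-.18,.15,z),(-.18,-.11,z)); TF=((.18,.15,z),(.18,-.11,z)); TR=((-.11,-.15,z),(.15,-.15,z))
zb=.032
BF=((.05,.085,zb),(.05,-.085,zb)); BL=((.05,.085,zb),(-.05,.085,zb)); BN=((-.05,.085,zb),(-.05,-.085,zb)); BR=((.05,-.085,zb),(-.05,-.085,zb)); LI=((.045,-.055,zb),(-.045,-.055,zb))
E
python3 - <<'E'
from fit import *
import pickle; p,q=pickle.load(open("p0.pkl","rb"))
t0=[.502,.069,-.12]
for nm,v in [("top",[(p,[TL,TN,TF])]),("scene",[(q,[TL,TF])]),("sceneR",[(q,[TL,TF,TR])]),("both",[(p,[TL,TN,TF]),(q,[TL,TF])])]:
    r,e=fit(v,t0); print(nm,np.round(r,4),e)
for nm,v in [("top",[(p,[BF,BL,BN,BR])]),("scene",[(q,[BF,BL])]),("both",[(p,[BF,BL,BN,BR]),(q,[BF,BL])])]:
    r2,e=fit(v,[.553,.073,-.03]); print(nm,np.round(r2,4),e)
A=place(r2,[[.05,.085,0],[.05,-.085,0],[-.05,.085,0],[-.05,-.085,0],[0,0,0]])[:,:2]-r[:2]
R=np.array([[np.cos(r[2]),-np.sin(r[2])],[np.sin(r[2]),np.cos(r[2])]]); print("board in trimmer",np.round(A@R,4),r2[2]-r[2])
o=q["img"].copy()
big=cv2.resize(o[140:270,170:370],None,fx=4,fy=4,interpolation=cv2.INTER_CUBIC)[:,:,::-1].copy()
def L(pose,a,b,c):
    u=(proj(q,place(pose,[a,b]))-[170,140]+.5)*4-.5; cv2.line(big,*[tuple(int(x) for x in k) for k in u],c,1)
for s in (TL,TN,TF,TR,((.13,.146,.024),(.13,-.148,.024)),((.06,-.125,.059),(.06,-.15,.059)),((-.08,-.1255,.059),(.15,-.1255,.059)),((-.08,-.1495,.059),(.15,-.1495,.059))): L(r,*s,(0,0,255))
for s in (BF,BL,BN,BR,LI): L(r2,*s,(0,160,0))
cv2.imwrite("pics/ov.png",big)
E
```

```text
top [ 0.5029  0.0651 -0.0803] [(40, 0.01, 0.17), (40, 0.2, 0.08), (40, -0.25, 0.09)]
scene [ 0.5021  0.061  -0.0796] [(39, 0.01, 0.17), (39, 0.0, 0.09)]
sceneR [ 0.502   0.0611 -0.0805] [(38, -0.03, 0.16), (38, -0.01, 0.1), (1, 0.62, 0.0)]
both [ 0.5027  0.0645 -0.0795] [(40, 0.21, 0.15), (40, 0.29, 0.08), (40, -0.21, 0.09), (38, -0.89, 0.2), (39, -0.1, 0.09)]
top [ 0.5573  0.0738 -0.0096] [(40, 0.15, 0.14), (40, -0.2, 0.12), (40, -0.2, 0.14), (40, 0.2, 0.09)]
scene [0.562  0.0734 0.0011] [(40, 0.0, 0.18), (40, -0.0, 0.08)]
both [ 0.5577  0.0737 -0.0092] [(40, 0.01, 0.14), (40, -0.2, 0.11), (40, -0.28, 0.15), (40, 0.1, 0.1), (37, 1.01, 0.21), (40, 0.1, 0.11)]
board in trimmer [[ 0.098   0.1019]
 [ 0.1099 -0.0677]
 [-0.0018  0.0949]
 [ 0.0102 -0.0747]
 [ 0.0541  0.0136]] 0.07031366361745385
```

View pics/ov.png

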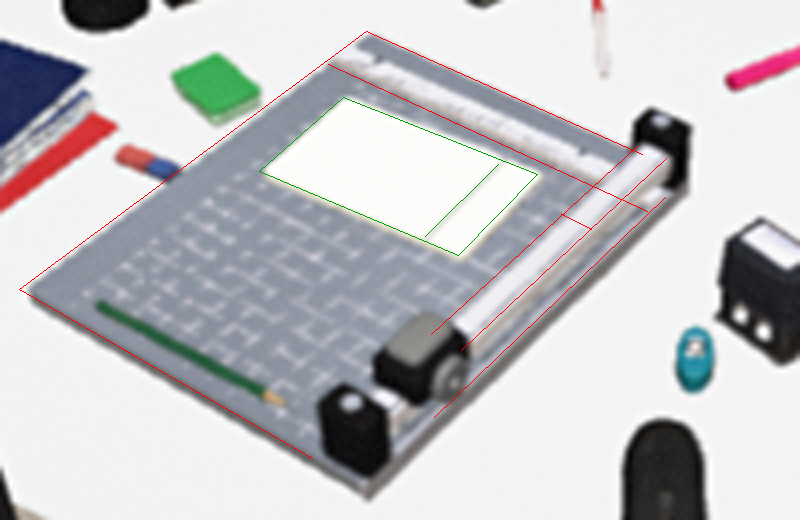

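Top and scene views agree on yaw (−0.080) but differ by 4 mm in y, which is within calibration error. I'll settle y by touching the trimmer's right side wall with the shut fingertip. First step is to turn to yaw −0.08 and shut the gripper.

Emit:
carry_out --translation '[[0, 0, 0], [0, 0, 0], [0, 0, 0], [0, 0, 0], [0, 0, 0], [0, 0, 0], [0, 0, 0], [0, 0, 0], [0, 0, 0], [0, 0, 0]]' --turn '[[0, 0, 0.134], [0, 0, 0.134], [0, 0, 0.134], [0, 0, 0.134], [0, 0, 0.134], [0, 0, 0.134], [0, 0, 0.134], [0, 0, 0.134], [0, 0, 0.132], [0, 0, 0]]' --gripper '[1, 1, 1, 1, 1, 1, 1, 1, 1, 1]' --squeeze 20

```text
time: 2.6
tool_pos: [0.2269, 0.4735, 0.1897]
tool_rot: [-3.141, -0.0, -0.081]
contact_force: [0.1, 0.1, 0.1]
opening: 0.0164
```

Emit:
carry_out --translation '[[0.034, 0.045, 0], [0.034, 0.045, 0], [0.034, 0.045, 0], [0.034, 0.045, 0], [0.034, 0.045, 0], [0.034, 0.045, 0], [0.033, 0.045, 0], [0.033, 0.045, 0], [0.033, 0.045, 0], [0.033, 0.045, 0]]' --turn '[[0, 0, 0], [0, 0, 0], [0, 0, 0], [0, 0, 0], [0, 0, 0], [0, 0, 0], [0, 0, 0], [0, 0, 0], [0, 0, 0], [0, 0, 0]]' --gripper '[1, 1, 1, 1, 1, 1, 1, 1, 1, 1]'

```text
time: 3.6
tool_pos: [0.4938, 0.0482, 0.1898]
tool_rot: [-3.141, -0.001, -0.076]
contact_force: [0.4, -0.0, -0.1]
opening: 0.0003
```

Emit:
carry_out --translation '[[0, 0.045, 0], [0, 0.045, 0], [0, 0.024, 0], [0, 0, 0.02], [0, 0, 0.02], [0, 0, 0]]' --turn '[[0, 0, 0], [0, 0, 0], [0, 0, 0], [0, 0, 0], [0, 0, 0], [0, 0, 0]]' --gripper '[1, 1, 1, 1, 1, 1]'

```text
time: 4.2
tool_pos: [0.4822, -0.0633, 0.1475]
tool_rot: [-3.14, 0.005, -0.078]
contact_force: [0.5, 0.2, 0.1]
opening: 0.0003
```

Emit:
carry_out --translation '[[0.02, 0.025, 0], [0.017, 0.027, 0], [0, 0, 0], [0, 0, 0]]' --turn '[[0, 0, 0], [0, 0, 0], [0, 0, 0], [0, 0, 0]]' --gripper '[1, 1, 1, 1]'

```text
time: 4.6
tool_pos: [0.5168, -0.1183, 0.1501]
tool_rot: [-3.141, -0.0, -0.079]
contact_force: [-0.9, -0.1, 0.6]
opening: 0.0003
```

```bash
python3 - <<'E'
from h import *
s=robot.observe(); print(s["tool_pos"],s["tool_rot"],s["contact_force"])
p=read_camera("scene"); q=read_camera("top")
im=np.vstack([cv2.resize(p["img"][100:280,170:410],None,fx=2.2,fy=2.2,interpolation=3)[:298],cv2.resize(q["img"][130:265,250:410],None,fx=3.3,fy=2.2,interpolation=3)[:297]]) if 0 else cv2.resize(p["img"][100:280,170:410],None,fx=3.2,fy=3.2,interpolation=3)
cv2.imwrite("pics/touch.png",im[:,:,::-1])
E
```

```text
[ 0.51678519 -0.11830386  0.15010439] [-3.14136201e+00 -2.63102745e-04 -7.90904357e-02] [-0.89262591 -0.13082169  0.64433271]
```

View pics/touch.png

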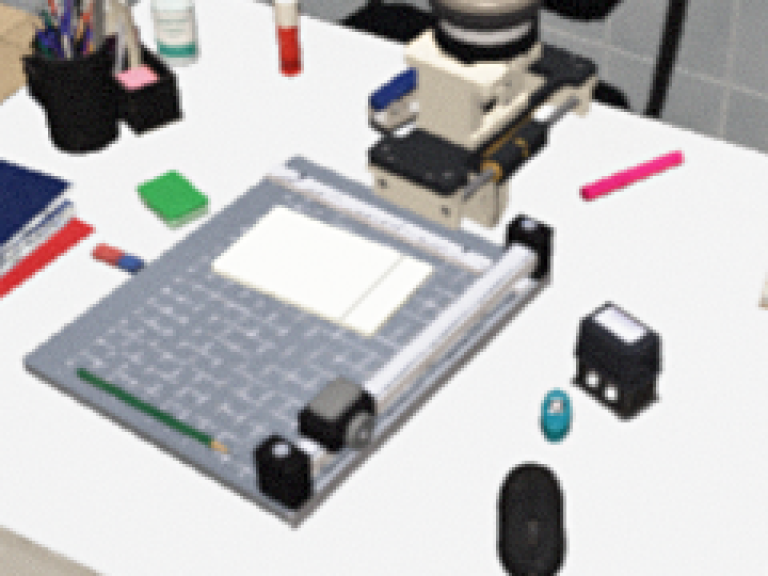

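The shut fingertip (crop (455,220)) hovers right of the trimmer, clear of the stamp (620,360) and the sharpener (556,415). Next I descend and touch the right wall.

Emit:
carry_out --translation '[[0, 0, 0.04], [0, 0, 0.04], [0, 0, 0.035], [0, 0, 0.022], [0, 0, 0], [0, 0, 0]]' --turn '[[0, 0, 0], [0, 0, 0], [0, 0, 0], [0, 0, 0], [0, 0, 0], [0, 0, 0]]' --gripper '[1, 1, 1, 1, 1, 1]'

```text
time: 5.3
tool_pos: [0.5168, -0.1177, 0.0134]
tool_rot: [-3.142, -0.0, -0.079]
contact_force: [-0.6, 0.3, 0.5]
opening: 0.0007
```

Emit:
carry_out --translation '[[0, -0.005, 0], [0, -0.005, 0], [0, -0.003, 0], [0, -0.002, 0], [0, -0.002, 0], [0, 0, 0]]' --turn '[[0, 0, 0], [0, 0, 0], [0, 0, 0], [0, 0, 0], [0, 0, 0], [0, 0, 0]]' --gripper '[1, 1, 1, 1, 1, 1]'

```text
time: 5.9
tool_pos: [0.518, -0.101, 0.0127]
tool_rot: [-3.142, -0.0, -0.08]
contact_force: [0.7, -0.2, -0.2]
opening: 0.0004
```

Emit:
carry_out --translation '[[0, -0.001, 0], [0, -0.001, 0], [0, 0, 0]]' --turn '[[0, 0, 0], [0, 0, 0], [0, 0, 0]]' --gripper '[1, 1, 1]'

```text
time: 6.2
tool_pos: [0.5181, -0.0992, 0.0125]
tool_rot: [-3.141, 0.0, -0.08]
contact_force: [-0.1, -0.6, -0.5]
opening: 0.0
```

Emit:
carry_out --translation '[[0, -0.001, 0], [0, -0.001, 0], [0, 0, 0]]' --turn '[[0, 0, 0], [0, 0, 0], [0, 0, 0]]' --gripper '[1, 1, 1]'

```text
time: 6.5
tool_pos: [0.5183, -0.0971, 0.0126]
tool_rot: [-3.141, 0.0, -0.08]
contact_force: [0.7, -0.4, 0.5]
opening: 0.0003
```

Emit:
carry_out --translation '[[0, -0.001, 0], [0, -0.001, 0], [0, 0, 0]]' --turn '[[0, 0, 0], [0, 0, 0], [0, 0, 0]]' --gripper '[1, 1, 1]'

```text
time: 6.8
tool_pos: [0.5183, -0.097, 0.0126]
tool_rot: [3.139, -0.0, -0.079]
contact_force: [-2.2, -8.1, -1.1]
opening: 0.0005
```

Contact with the right wall came at tcp (0.5183, −0.0970), which gives trimmer y = 0.0644. That matches the top camera (0.0645), so I use trimmer (0.5027, 0.0645, −0.080). I lift off and go to behind the board's near edge.

Emit:
carry_out --translation '[[0, 0.007, 0], [0, 0.005, 0], [0, 0, -0.035], [0, 0, -0.04], [0, 0, -0.04], [0, 0, -0.02], [0, 0, 0]]' --turn '[[0, 0, 0], [0, 0, 0], [0, 0, 0], [0, 0, 0], [0, 0, 0], [0, 0, 0], [0, 0, 0]]' --gripper '[1, 1, 1, 1, 1, 1, 1]'

```text
time: 7.5
tool_pos: [0.5194, -0.1079, 0.151]
tool_rot: [3.14, -0.007, -0.08]
contact_force: [0.1, 0.1, -1.1]
opening: 0.0005
```

Emit:
carry_out --translation '[[-0.02, -0.03, 0], [-0.02, -0.03, 0], [-0.02, -0.03, 0], [-0.014, -0.03, 0], [-0.01, -0.03, 0], [0, -0.03, 0], [0, -0.01, 0], [0, 0, 0], [0, 0, 0]]' --turn '[[0, 0, 0], [0, 0, 0], [0, 0, 0], [0, 0, 0], [0, 0, 0], [0, 0, 0], [0, 0, 0], [0, 0, 0], [0, 0, 0]]' --gripper '[1, 1, 1, 1, 1, 1, 1, 1, 1]'

```text
time: 8.4
tool_pos: [0.4487, 0.0882, 0.147]
tool_rot: [3.141, 0.001, -0.08]
contact_force: [-1.0, -0.9, -0.2]
opening: 0.0008
```

```bash
cat >> h.py <<'E'
T=np.array([.5027,.0645]); TY=-.080
def loc(v): 
    d=np.array(v)[...,:2]-T; c,s=np.cos(TY),np.sin(TY); return np.array([c*d[0]+s*d[1],-s*d[0]+c*d[1],v[2]])
E
python3 -c "
from h import *
s=robot.observe();print(loc(s['tool_pos']),s['tool_rot'],s['time'])"
```

```text
[-0.05569389  0.01930055  0.14703325] [ 3.14113964e+00  1.07799922e-03 -7.97633051e-02] 8.4
```

Emit:
carry_out --translation '[[0, 0, 0.04], [0, 0, 0.04], [0, 0, 0.025], [0, 0, 0.01], [0, 0, 0.0045], [0, 0, 0], [0, 0, 0]]' --turn '[[0, 0, 0], [0, 0, 0], [0, 0, 0], [0, 0, 0], [0, 0, 0], [0, 0, 0], [0, 0, 0]]' --gripper '[1, 1, 1, 1, 1, 1, 1]'

```text
time: 9.1
tool_pos: [0.45, 0.0887, 0.0292]
tool_rot: [-3.141, -0.002, -0.08]
contact_force: [0.3, 0.2, -0.4]
opening: 0.0001
```

Emit:
carry_out --translation '[[0.008, 0, 0], [0.008, 0, 0], [0.006, 0, 0], [0.004, 0, 0], [0.004, 0, 0], [0.004, 0, 0], [0.004, 0, 0], [0.004, 0, 0], [0.004, 0, 0], [0.004, 0, 0]]' --turn '[[0, 0, 0], [0, 0, 0], [0, 0, 0], [0, 0, 0], [0, 0, 0], [0, 0, 0], [0, 0, 0], [0, 0, 0], [0, 0, 0], [0, 0, 0]]' --gripper '[1, 1, 1, 1, 1, 1, 1, 1, 1, 1]'

```text
time: 10.1
tool_pos: [0.4991, 0.0849, 0.0281]
tool_rot: [-3.141, -0.0, -0.08]
contact_force: [0.8, 0.0, -0.1]
opening: 0.0004
```

Emit:
carry_out --translation '[[0.002, 0, 0], [0.002, 0, 0], [0.002, 0, 0], [0.002, 0, 0], [0, 0, 0]]' --turn '[[0, 0, 0], [0, 0, 0], [0, 0, 0], [0, 0, 0], [0, 0, 0]]' --gripper '[1, 1, 1, 1, 1]'

```text
time: 10.6
tool_pos: [0.507, 0.0842, 0.0281]
tool_rot: [-3.141, -0.0, -0.08]
contact_force: [0.7, -0.0, -0.3]
opening: 0.0003
```

Emit:
carry_out --translation '[[0.002, 0, 0], [0.002, 0, 0], [0.002, 0, 0], [0, 0, 0]]' --turn '[[0, 0, 0], [0, 0, 0], [0, 0, 0], [0, 0, 0]]' --gripper '[1, 1, 1, 1]'

```text
time: 11.0
tool_pos: [0.5131, 0.0837, 0.0281]
tool_rot: [-3.141, -0.0, -0.08]
contact_force: [0.5, 0.3, 0.8]
opening: 0.0003
```

```bash
python3 - <<'E'
from h import *
s=robot.observe(); print(loc(s["tool_pos"]),s["contact_force"])
p=read_camera("scene"); q=read_camera("top")
im=np.hstack([cv2.resize(p["img"][140:260,180:355],(400,274),interpolation=3),cv2.resize(q["img"][130:245,195:345],(400,307),interpolation=3)[:274]])
cv2.imwrite("pics/push1.png",im[:,:,::-1])
E
```

```text
[0.00880336 0.02001236 0.0281438 ] [0.5265798  0.30614418 0.77955765]
```

View pics/push1.png

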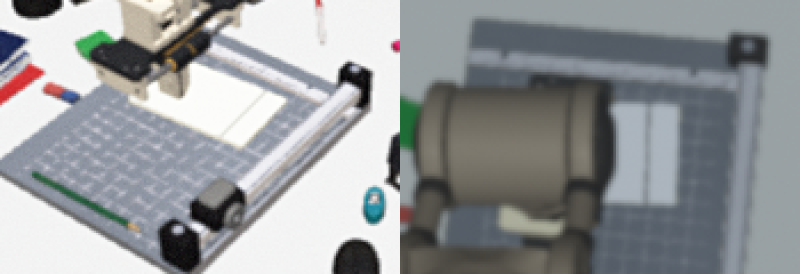

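The finger is at the board's near edge (left crop (180,95)), there's still a gap to the fence, and everything else is in place. I continue in small steps.

Emit:
carry_out --translation '[[0.002, 0, 0], [0.002, 0, 0], [0.002, 0, 0], [0, 0, 0]]' --turn '[[0, 0, 0], [0, 0, 0], [0, 0, 0], [0, 0, 0]]' --gripper '[1, 1, 1, 1]'

```text
time: 11.5
tool_pos: [0.5191, 0.0833, 0.0281]
tool_rot: [-3.141, -0.0, -0.08]
contact_force: [-0.2, -0.4, -0.2]
opening: 0.0006
```

Emit:
carry_out --translation '[[0.002, 0, 0], [0.002, 0, 0], [0, 0, 0]]' --turn '[[0, 0, 0], [0, 0, 0], [0, 0, 0]]' --gripper '[1, 1, 1]'

```text
time: 11.8
tool_pos: [0.523, 0.0829, 0.0281]
tool_rot: [-3.141, -0.0, -0.08]
contact_force: [-0.7, 0.4, 0.1]
opening: 0.0004
```

Emit:
carry_out --translation '[[0.002, 0, 0], [0.001, 0, 0], [0, 0, 0]]' --turn '[[0, 0, 0], [0, 0, 0], [0, 0, 0]]' --gripper '[1, 1, 1]'

```text
time: 12.1
tool_pos: [0.5259, 0.0827, 0.0281]
tool_rot: [-3.142, -0.0, -0.08]
contact_force: [0.1, 0.4, 0.1]
opening: 0.0007
```

Emit:
carry_out --translation '[[0.001, 0, 0], [0.001, 0, 0], [0, 0, 0]]' --turn '[[0, 0, 0], [0, 0, 0], [0, 0, 0]]' --gripper '[1, 1, 1]'

```text
time: 12.4
tool_pos: [0.5279, 0.0826, 0.0281]
tool_rot: [-3.141, -0.0, -0.08]
contact_force: [-0.4, 0.4, 0.0]
opening: 0.0005
```

Emit:
carry_out --translation '[[0.001, 0, 0], [0.001, 0, 0], [0, 0, 0]]' --turn '[[0, 0, 0], [0, 0, 0], [0, 0, 0]]' --gripper '[1, 1, 1]'

```text
time: 12.7
tool_pos: [0.5299, 0.0824, 0.0282]
tool_rot: [-3.142, -0.0, -0.08]
contact_force: [0.4, -0.5, -0.7]
opening: 0.0003
```

```bash
python3 - <<'E'
from h import *
s=robot.observe(); print(loc(s["tool_pos"]),s["contact_force"])
p=read_camera("scene")
save(p,"push2.png",(200,145,340,245),5.5)
E
```

```text
[0.02564111 0.02001427 0.0281539 ] [ 0.42543221 -0.53329124 -0.69775661]
```

View pics/push2.png

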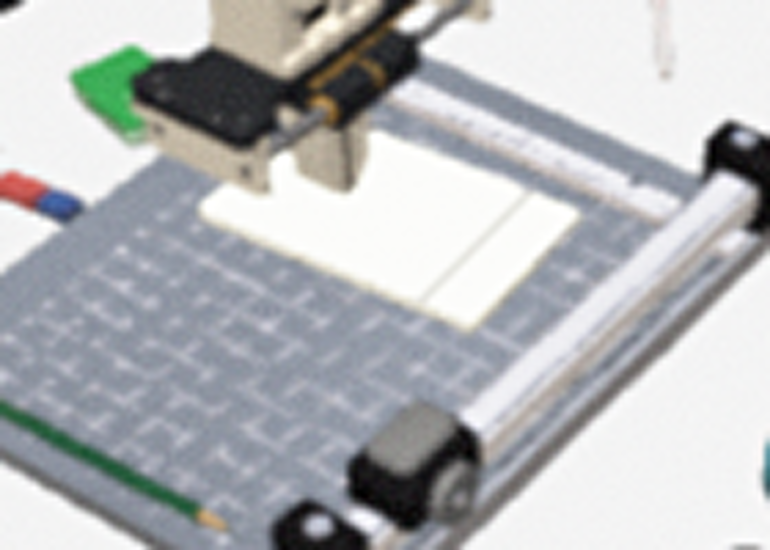

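```bash
python3 - <<'E'
from h import *
s=robot.observe(); p=read_camera("scene"); print(s["tool_pos"],s["tool_rot"],s["qpos"])
for z in (0,.01,.03,.06): print(z,proj(p,s["tool_pos"]+[0,0,z]))
for x in (-.02,0,.02):
  for y in (-.0095,.0095): print(x,y,proj(p,s["tool_pos"]+[x,y,0]))
print(unproj(p,[[259,178.6]],.028),unproj(p,[[259,178.6]],.06))
im=read_camera("top"); print(proj(im,s["tool_pos"]))
E
```

```text
[0.52971779 0.08239699 0.02812738] [-3.14152431e+00 -4.89726083e-05 -8.00121999e-02] [1.12688227e-02 5.44705582e-01 1.69743280e+00 8.12294778e-05
 8.99399273e-01 9.12304914e-02]
0 [[261.04047806 188.45382208]]
0.01 [[260.78627096 185.73638231]]
0.03 [[260.27091928 180.22488424]]
0.06 [[259.48008631 171.76079931]]
-0.02 -0.0095 [[259.62471273 193.62330708]]
-0.02 0.0095 [[254.07865457 191.31659213]]
0 -0.0095 [[263.80677436 189.58916149]]
0 0.0095 [[258.28877301 187.32444244]]
0.02 -0.0095 [[267.91379664 185.62772977]]
0.02 0.0095 [[262.42379531 183.40386958]]
[[0.56230155 0.11292683 0.028     ]] [[0.53188596 0.08811385 0.06      ]]
[[263.104225   197.09012057]]
```

```bash
python3 - <<'E'
from h import *
p=read_camera("scene")
c,s=np.cos(-.08),np.sin(-.08)
for z in (0,.03,.06):
  print(z,[np.round((proj(p,[.5168+c*x-s*y,-.1183+s*x+c*y,.1501+z])[0]-[170,100]+.5)*3.2) for x,y in [(-.02,-.0095),(-.02,.0095),(.02,-.0095),(.02,.0095)]])
im=cv2.imread("pics/touch.png"); 
for r in range(190,245,6): print(r,im[r,430:520:8].mean(1).astype(int))
A=p["img"]; 
print(A[172:196,261].tolist())
E
```

```text
0 [array([479., 279.]), array([458., 270.]), array([508., 252.]), array([488., 243.])]
0.03 [array([479., 249.]), array([458., 240.]), array([509., 222.]), array([489., 213.])]
0.06 [array([479., 218.]), array([458., 208.]), array([509., 191.]), array([489., 182.])]
190 [104  34  30  56 134 113 136 162 135 163 230 244]
196 [185 148 103 147 134 118 171 156 137 159 226 244]
202 [178 183 181 168 146 170 169 160 146 161 235 244]
208 [182 172 111 177 163 167 170 165 144 167 244 244]
214 [183 177 130 177 171 171 171 163 131 198 250 160]
220 [166 178 174 180 209 207 172 166 119 228 210  38]
226 [145 154 175 180 233 246 230 174 157 239  47  33]
232 [182 148 141 150 158 210 244 245 244 233   9  19]
238 [240 230 184 147 144 145 158 216 245 213   5  12]
244 [218 231 238 222 166 148 146 149 177 171  79 143]
[[164, 153, 136], [159, 151, 136], [164, 155, 138], [174, 164, 145], [172, 161, 145], [163, 155, 139], [164, 151, 135], [181, 170, 156], [233, 232, 221], [254, 254, 253], [252, 252, 251], [252, 252, 250], [251, 252, 250], [252, 252, 250], [251, 252, 250], [252, 252, 250], [252, 251, 250], [251, 252, 250], [251, 252, 250], [252, 252, 251], [252, 253, 250], [250, 249, 245], [230, 226, 212], [184, 186, 183]]
```

The board hasn't moved (near-left corner still at pixel (237,184)). The visible fingertip is about 30–35 mm higher than the reported TCP, so the finger passed over the board. I back off to bare bed and feel for the surface to get the true tip height.

Emit:
carry_out --translation '[[-0.02, 0, 0], [-0.03, 0, 0], [-0.035, 0, 0], [0, 0, 0.002], [0, 0, 0.001], [0, 0, 0.001], [0, 0, 0.001], [0, 0, 0]]' --turn '[[0, 0, 0], [0, 0, 0], [0, 0, 0], [0, 0, 0], [0, 0, 0], [0, 0, 0], [0, 0, 0], [0, 0, 0]]' --gripper '[1, 1, 1, 1, 1, 1, 1, 1]'

```text
time: 13.7
tool_pos: [0.4456, 0.0891, 0.0229]
tool_rot: [-3.142, -0.0, -0.08]
contact_force: [1.0, 0.0, 0.2]
opening: 0.0003
```

Emit:
carry_out --translation '[[0, 0, 0.003], [0, 0, 0.002], [0, 0, 0.002], [0, 0, 0.002], [0, 0, 0]]' --turn '[[0, 0, 0], [0, 0, 0], [0, 0, 0], [0, 0, 0], [0, 0, 0]]' --gripper '[1, 1, 1, 1, 1]'

```text
time: 14.2
tool_pos: [0.4447, 0.0892, 0.0138]
tool_rot: [3.142, 0.001, -0.08]
contact_force: [-0.1, 0.3, -0.6]
opening: 0.0007
```

Confirmed: reported z 0.0138 is below the bed top and there's no contact. I keep feeling downwards.

Emit:
carry_out --translation '[[0, 0, 0.003], [0, 0, 0.003], [0, 0, 0.002], [0, 0, 0]]' --turn '[[0, 0, 0], [0, 0, 0], [0, 0, 0], [0, 0, 0]]' --gripper '[1, 1, 1, 1]'

```text
time: 14.6
tool_pos: [0.4447, 0.0892, 0.0058]
tool_rot: [-3.142, 0.001, -0.08]
contact_force: [-0.5, 0.0, -0.7]
opening: 0.0003
```

Emit:
carry_out --translation '[[0, 0, 0.002], [0, 0, 0.002], [0, 0, 0]]' --turn '[[0, 0, 0], [0, 0, 0], [0, 0, 0]]' --gripper '[1, 1, 1]'

```text
time: 14.9
tool_pos: [0.4448, 0.0892, 0.0019]
tool_rot: [-3.142, 0.0, -0.08]
contact_force: [-0.2, -0.8, 0.4]
opening: 0.0003
```

Emit:
carry_out --translation '[[0, 0, 0.001], [0, 0, 0.001], [0, 0, 0]]' --turn '[[0, 0, 0], [0, 0, 0], [0, 0, 0]]' --gripper '[1, 1, 1]'

```text
time: 15.2
tool_pos: [0.4449, 0.0892, 0.0]
tool_rot: [-3.142, 0.0, -0.08]
contact_force: [-0.2, 0.2, 0.3]
opening: 0.0003
```

Emit:
carry_out --translation '[[0, 0, 0.001], [0, 0, 0.001], [0, 0, 0]]' --turn '[[0, 0, 0], [0, 0, 0], [0, 0, 0]]' --gripper '[1, 1, 1]'

```text
time: 15.5
tool_pos: [0.4449, 0.0892, -0.002]
tool_rot: [-3.142, 0.0, -0.08]
contact_force: [-0.1, -0.7, -0.6]
opening: 0.0003
```

Emit:
carry_out --translation '[[0, 0, 0.001], [0, 0, 0.001], [0, 0, 0]]' --turn '[[0, 0, 0], [0, 0, 0], [0, 0, 0]]' --gripper '[1, 1, 1]'

```text
time: 15.8
tool_pos: [0.4449, 0.0892, -0.004]
tool_rot: [-3.142, 0.0, -0.08]
contact_force: [-0.8, -1.1, -0.4]
opening: 0.0005
```

Emit:
carry_out --translation '[[0, 0, 0.001], [0, 0, 0.001], [0, 0, 0]]' --turn '[[0, 0, 0], [0, 0, 0], [0, 0, 0]]' --gripper '[1, 1, 1]'

```text
time: 16.1
tool_pos: [0.4448, 0.0892, -0.006]
tool_rot: [-3.142, 0.0, -0.08]
contact_force: [-0.3, 0.2, -0.0]
opening: 0.0004
```

```bash
python3 - <<'E'
from h import *
s=robot.observe(); print(s["tool_pos"],loc(s["tool_pos"]),s["contact_force"])
p=read_camera("scene"); print(proj(p,s["tool_pos"]),(proj(p,s["tool_pos"]+[0,0,.03])-[200,150])*6.5)
save(p,"low.png",(200,150,320,240),6.5)
E
```

```text
[ 0.44482948  0.0891952  -0.0060164 ] [-0.05965894  0.01999151 -0.0060164 ] [-0.29388434  0.15667136 -0.00583557]
[[241.88978966 214.29207991]] [[265.36341041 365.68772104]]
```

View pics/low.png

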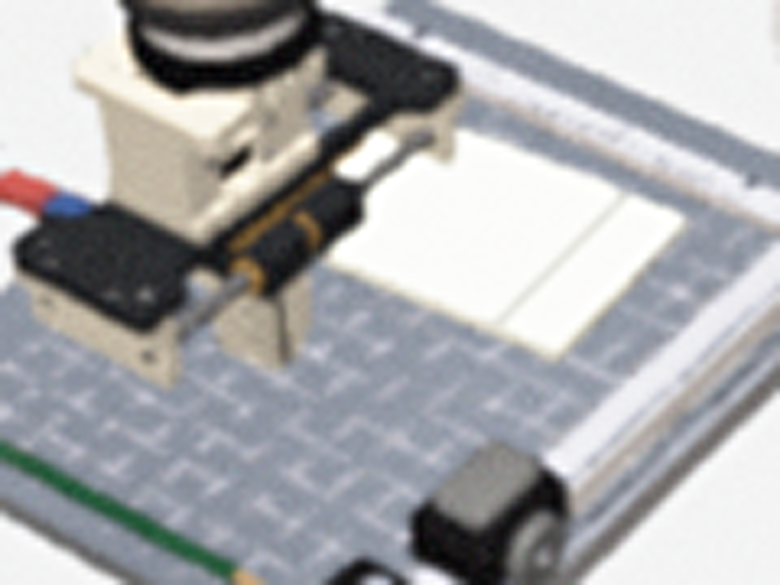

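The finger is seen against bare bed: tip corners at crop (218,340), (285,368) and (310,340), still above the bed, with the body's end plate at (165,385). I work out both heights from these.

```bash
python3 - <<'E'
from h import *
from scipy.optimize import least_squares
s=robot.observe(); p=read_camera("scene"); t=s["tool_pos"]; c,sn=np.cos(-.08),np.sin(-.08)
W=lambda x,y,z: [t[0]+c*x-sn*y,t[1]+sn*x+c*y,z]
f=lambda P:(proj(p,P)-[200,150]+.5)*6.5-.5
obs=np.array([[218,342],[285,368],[310,342]])
g=lambda q:(f([W(-q[1],q[2],q[0]),W(-q[1],-q[2],q[0]),W(q[1],-q[2],q[0])])-obs).ravel()
r=least_squares(g,[.03,.015,.0095],x_scale=[.01]*3); print(r.x,r.fun)
g=lambda q:(f([W(q[0],q[1],q[2]),W(q[0],-q[1],q[2])])-[[165,385],[35,300]][0:1]*1 if 0 else (f([W(q[0],-q[1],q[2])])-[[165,385]])).ravel()
for y in (.01,.03,.0375):
  r=least_squares(lambda q:(f([W(q[0],-y,q[1])])-[[168,385]]).ravel(),[-.09,.05],x_scale=[.01]*2); print(y,r.x,r.cost)
E
```

```text
[0.03920684 0.00934631 0.01701411] [ 0.8052799  -4.45054304 -4.63397656  1.89429919  0.61265705  2.9596351 ]
0.01 [-0.06374363  0.06810201] 1.2924697071141057e-26
0.03 [-0.08098561  0.09194867] 3.917798799689633e-26
0.0375 [-0.08745135  0.10089117] 4.6852026882886333e-26
```

The tip sits about 45 mm above the reported TCP height, so roughly 15 mm is left to the bed. I continue down.

Emit:
carry_out --translation '[[0, 0, 0.003], [0, 0, 0.003], [0, 0, 0.002], [0, 0, 0]]' --turn '[[0, 0, 0], [0, 0, 0], [0, 0, 0], [0, 0, 0]]' --gripper '[1, 1, 1, 1]'

```text
time: 16.6
tool_pos: [0.445, 0.0892, -0.0129]
tool_rot: [-3.142, -0.0, -0.08]
contact_force: [-4.2, -0.1, 16.5]
opening: 0.0003
```

Emit:
carry_out --translation '[[0, 0, 0.001], [0, 0, 0.001], [0, 0, 0]]' --turn '[[0, 0, 0], [0, 0, 0], [0, 0, 0]]' --gripper '[1, 1, 1]'

```text
time: 16.9
tool_pos: [0.445, 0.0892, -0.0131]
tool_rot: [-3.142, -0.001, -0.08]
contact_force: [-10.6, 0.3, 39.3]
opening: 0.0004
```

Emit:
carry_out --translation '[[0, 0, 0.001], [0, 0, 0.001], [0, 0, 0]]' --turn '[[0, 0, 0], [0, 0, 0], [0, 0, 0]]' --gripper '[1, 1, 1]'

```text
time: 17.2
tool_pos: [0.4451, 0.0892, -0.0133]
tool_rot: [-3.142, -0.002, -0.079]
contact_force: [-17.0, -1.9, 62.6]
opening: 0.0003
```

Emit:
carry_out --translation '[[0, 0, 0.001], [0, 0, 0.001], [0, 0, 0]]' --turn '[[0, 0, 0], [0, 0, 0], [0, 0, 0]]' --gripper '[1, 1, 1]'

```text
time: 17.5
tool_pos: [0.4452, 0.0892, -0.0135]
tool_rot: [-3.142, -0.003, -0.079]
contact_force: [-22.8, -3.3, 87.7]
opening: 0.0007
```

Contact is at reported z = −0.0128, so the true tip height is reported z + 0.037. I pressed harder than intended there (88 N on the fingertip, under the 120 N limit), so I release now and single-step contacts from here. The earlier touch must have been on the rail's outer face (y = −149.5), which still fits.

Emit:
carry_out --translation '[[0, 0, -0.005], [0, 0, -0.0055], [0, 0, 0], [0, 0, 0]]' --turn '[[0, 0, 0], [0, 0, 0], [0, 0, 0], [0, 0, 0]]' --gripper '[1, 1, 1, 1]'

```text
time: 17.9
tool_pos: [0.4448, 0.0892, -0.0099]
tool_rot: [-3.142, 0.001, -0.08]
contact_force: [-0.4, -1.4, -0.5]
opening: 0.0003
```

Emit:
carry_out --translation '[[0.01, 0, 0], [0.01, 0, 0], [0.008, 0, 0], [0.005, 0, 0], [0.004, 0, 0], [0.004, 0, 0], [0.004, 0, 0], [0.004, 0, 0], [0.004, 0, 0], [0, 0, 0]]' --turn '[[0, 0, 0], [0, 0, 0], [0, 0, 0], [0, 0, 0], [0, 0, 0], [0, 0, 0], [0, 0, 0], [0, 0, 0], [0, 0, 0], [0, 0, 0]]' --gripper '[1, 1, 1, 1, 1, 1, 1, 1, 1, 1]'

```text
time: 18.9
tool_pos: [0.4984, 0.0849, -0.0093]
tool_rot: [-3.141, -0.001, -0.08]
contact_force: [0.3, 0.4, -0.9]
opening: 0.0006
```

Emit:
carry_out --translation '[[0.003, 0, 0], [0.003, 0, 0], [0.003, 0, 0], [0, 0, 0]]' --turn '[[0, 0, 0], [0, 0, 0], [0, 0, 0], [0, 0, 0]]' --gripper '[1, 1, 1, 1]'

```text
time: 19.3
tool_pos: [0.5073, 0.0842, -0.0093]
tool_rot: [-3.141, -0.001, -0.08]
contact_force: [-0.2, -0.2, -0.5]
opening: 0.0003
```

```bash
cat > bfit.py <<'E'
from fit import *
import sys
def boardfit(g):
    q=read_camera("scene"); half=((-.05,.0,.032),(-.05,-.085,.032)); fh=((.05,.0,.032),(.05,-.085,.032))
    r,e=fit([(q,[BR,half])],g,w=3); return r,e
def rel(r): return np.r_[loc([r[0],r[1],0])[:2],r[2]-TY]
if __name__=="__main__":
    g=[float(x) for x in sys.argv[1:4]]; r,e=boardfit(g); s=robot.observe()
    print("board",np.round(r,4),"rel",np.round(rel(r),4),e,"tcp",np.round(loc(s["tool_pos"]),4),np.round(s["contact_force"],1),s["time"])
E
python3 bfit.py .562 .0737 -.01; python3 -c "
from fit import *
import pickle; p,q=pickle.load(open('p0.pkl','rb'));half=((-.05,.0,.032),(-.05,-.085,.032))
print(fit([(q,[BR,half])],[.558,.0737,-.01]))"
```

```text
board [ 0.5602  0.0686 -0.016 ] rel [0.057  0.0086 0.064 ] [(40, 0.0, 0.08), (40, 0.01, 0.15)] tcp [ 0.0027  0.02   -0.0094] [-0.  -0.4 -0.3] 19.35
(array([0.554849  , 0.07002727, 0.00097926]), [(40, 0.0, 0.09), (40, 0.0, 0.14)])
```

The board is now being pushed (moved 5 mm, turned by −0.017). I continue to the fence.

Emit:
carry_out --translation '[[0.003, 0, 0], [0.003, 0, 0], [0.003, 0, 0], [0.003, 0, 0], [0, 0, 0]]' --turn '[[0, 0, 0], [0, 0, 0], [0, 0, 0], [0, 0, 0], [0, 0, 0]]' --gripper '[1, 1, 1, 1, 1]'

```text
time: 19.85
tool_pos: [0.5193, 0.0832, -0.0093]
tool_rot: [-3.141, -0.001, -0.08]
contact_force: [-0.7, -0.3, -0.1]
opening: 0.0002
```

Emit:
carry_out --translation '[[0.002, 0, 0], [0.002, 0, 0], [0, 0, 0]]' --turn '[[0, 0, 0], [0, 0, 0], [0, 0, 0]]' --gripper '[1, 1, 1]'

```text
time: 20.15
tool_pos: [0.523, 0.083, -0.0093]
tool_rot: [-3.141, -0.0, -0.08]
contact_force: [0.8, -0.9, -0.4]
opening: 0.0007
```

Emit:
carry_out --translation '[[0.001, 0, 0], [0.001, 0, 0], [0, 0, 0]]' --turn '[[0, 0, 0], [0, 0, 0], [0, 0, 0]]' --gripper '[1, 1, 1]'

```text
time: 20.45
tool_pos: [0.5248, 0.0828, -0.0094]
tool_rot: [-3.141, -0.0, -0.08]
contact_force: [-0.4, -0.7, 0.0]
opening: 0.0004
```

```bash
python3 bfit.py .578 .065 -.05
```

```text
board [ 0.5769  0.0651 -0.0653] rel [0.0739 0.0065 0.0147] [(40, 0.01, 0.1), (40, 0.0, 0.19)] tcp [ 0.0206  0.02   -0.0094] [ 0.3 -0.   0.1] 20.5
```

Emit:
carry_out --translation '[[0.001, 0, 0], [0.001, 0, 0], [0, 0, 0]]' --turn '[[0, 0, 0], [0, 0, 0], [0, 0, 0]]' --gripper '[1, 1, 1]'

```text
time: 20.8
tool_pos: [0.5269, 0.0826, -0.0093]
tool_rot: [-3.141, -0.0, -0.08]
contact_force: [-0.4, -1.1, 0.3]
opening: 0.0007
```

Emit:
carry_out --translation '[[0.0005, 0, 0], [0.0005, 0, 0], [0, 0, 0]]' --turn '[[0, 0, 0], [0, 0, 0], [0, 0, 0]]' --gripper '[1, 1, 1]'

```text
time: 21.1
tool_pos: [0.5278, 0.0826, -0.0094]
tool_rot: [-3.142, -0.0, -0.08]
contact_force: [-0.1, -0.2, 0.1]
opening: 0.0004
```

Emit:
carry_out --translation '[[0.001, 0, 0], [0.0005, 0, 0], [0, 0, 0]]' --turn '[[0, 0, 0], [0, 0, 0], [0, 0, 0]]' --gripper '[1, 1, 1]'

```text
time: 21.4
tool_pos: [0.5293, 0.0824, -0.0094]
tool_rot: [-3.141, -0.0, -0.08]
contact_force: [0.4, 1.4, 0.4]
opening: 0.0004
```

```bash
python3 bfit.py .58 .065 -.07
```

```text
board [ 0.5819  0.0642 -0.0834] rel [ 0.079   0.0061 -0.0034] [(40, 0.01, 0.09), (40, 0.0, 0.16)] tcp [ 0.0251  0.0201 -0.0094] [-0.4 -0.   0.3] 21.45
```

Emit:
carry_out --translation '[[0.0005, 0, 0], [0.0005, 0, 0], [0, 0, 0]]' --turn '[[0, 0, 0], [0, 0, 0], [0, 0, 0]]' --gripper '[1, 1, 1]'

```text
time: 21.75
tool_pos: [0.5295, 0.0825, -0.0095]
tool_rot: [-3.142, 0.001, -0.08]
contact_force: [-3.2, 1.3, 1.0]
opening: 0.0003
```

Emit:
carry_out --translation '[[0.0005, 0, 0], [0.0005, 0, 0], [0, 0, 0]]' --turn '[[0, 0, 0], [0, 0, 0], [0, 0, 0]]' --gripper '[1, 1, 1]'

```text
time: 22.05
tool_pos: [0.5295, 0.0825, -0.0096]
tool_rot: [3.142, 0.003, -0.08]
contact_force: [-6.0, 1.2, 4.1]
opening: 0.0006
```

Fence contact is made with a 6 N push, and the board's yaw relative to the bed is about 0. I back off, lift over, and come down to the left of the board.

Emit:
carry_out --translation '[[-0.01, 0, 0], [-0.02, 0, 0], [0, 0, -0.025], [0, 0, -0.02], [0.02, -0.027, 0], [0.02, -0.027, 0], [0.02, -0.027, 0], [0.0225, -0.027, 0], [0, 0, 0], [0, 0, 0]]' --turn '[[0, 0, 0], [0, 0, 0], [0, 0, 0], [0, 0, 0], [0, 0, 0], [0, 0, 0], [0, 0, 0], [0, 0, 0], [0, 0, 0], [0, 0, 0]]' --gripper '[1, 1, 1, 1, 1, 1, 1, 1, 1, 1]'

```text
time: 23.05
tool_pos: [0.5919, 0.1859, 0.0352]
tool_rot: [3.141, -0.0, -0.079]
contact_force: [-0.3, -1.1, 0.0]
opening: 0.0003
```

```bash
python3 bfit.py .582 .064 -.08
```

```text
board [ 0.5816  0.0642 -0.0793] rel [0.0787 0.006  0.0007] [(40, -0.0, 0.13), (40, -0.0, 0.16)] tcp [0.0788 0.1276 0.0352] [ 1.  -0.1 -0.9] 23.1
```

Emit:
carry_out --translation '[[0, 0, 0.02], [0, 0, 0.015], [0, 0, 0.007], [0, 0, 0.0025], [0, 0, 0], [0, 0, 0]]' --turn '[[0, 0, 0], [0, 0, 0], [0, 0, 0], [0, 0, 0], [0, 0, 0], [0, 0, 0]]' --gripper '[1, 1, 1, 1, 1, 1]'

```text
time: 23.7
tool_pos: [0.5926, 0.1857, -0.008]
tool_rot: [-3.141, -0.001, -0.08]
contact_force: [-0.9, 1.0, 0.6]
opening: 0.0004
```

Emit:
carry_out --translation '[[0, 0.006, 0], [0, 0.004, 0], [0, 0.004, 0], [0, 0.004, 0], [0, 0.004, 0], [0, 0.004, 0], [0, 0.004, 0], [0, 0.004, 0], [0, 0.004, 0], [0, 0, 0]]' --turn '[[0, 0, 0], [0, 0, 0], [0, 0, 0], [0, 0, 0], [0, 0, 0], [0, 0, 0], [0, 0, 0], [0, 0, 0], [0, 0, 0], [0, 0, 0]]' --gripper '[1, 1, 1, 1, 1, 1, 1, 1, 1, 1]'

```text
time: 24.7
tool_pos: [0.589, 0.1473, -0.0089]
tool_rot: [3.141, 0.0, -0.081]
contact_force: [-0.6, -0.7, -0.2]
opening: 0.0003
```

```bash
python3 bfit.py .580 .052 -.08
```

```text
board [ 0.5803  0.0478 -0.079 ] rel [ 0.0787 -0.0104  0.001 ] [(40, -0.0, 0.12), (40, 0.0, 0.16)] tcp [ 0.0795  0.0897 -0.0089] [ 0.4  0.5 -0.1] 24.75
```

The board slides along the fence, staying square (yaw rel 0.001). I push on to about 10 mm short.

Emit:
carry_out --translation '[[0, 0.005, 0], [0, 0.005, 0], [0, 0.005, 0], [0, 0.005, 0], [0, 0.005, 0], [0, 0.005, 0], [0, 0.005, 0], [0, 0.005, 0], [0, 0.004, 0], [0, 0, 0]]' --turn '[[0, 0, 0], [0, 0, 0], [0, 0, 0], [0, 0, 0], [0, 0, 0], [0, 0, 0], [0, 0, 0], [0, 0, 0], [0, 0, 0], [0, 0, 0]]' --gripper '[1, 1, 1, 1, 1, 1, 1, 1, 1, 1]'

```text
time: 25.75
tool_pos: [0.5855, 0.1034, -0.0089]
tool_rot: [3.141, 0.0, -0.081]
contact_force: [0.6, 0.2, 0.8]
opening: 0.0007
```

Emit:
carry_out --translation '[[0, 0.005, 0], [0, 0.005, 0], [0, 0.005, 0], [0, 0.005, 0], [0, 0.005, 0], [0, 0.004, 0], [0, 0.004, 0], [0, 0, 0]]' --turn '[[0, 0, 0], [0, 0, 0], [0, 0, 0], [0, 0, 0], [0, 0, 0], [0, 0, 0], [0, 0, 0], [0, 0, 0]]' --gripper '[1, 1, 1, 1, 1, 1, 1, 1]'

```text
time: 26.55
tool_pos: [0.5829, 0.0705, -0.0089]
tool_rot: [3.142, 0.0, -0.081]
contact_force: [-0.1, 0.1, -0.7]
opening: 0.0003
```

```bash
python3 - <<'E'
from h import *
s=robot.observe(); print(loc(s["tool_pos"]),s["contact_force"],s["time"])
a=[read_camera("scene") for _ in range(3)]; p=a[0]; p["img"]=np.mean([q["img"] for q in a],0).astype(np.uint8)
b=[read_camera("top") for _ in range(3)]; t=b[0]; t["img"]=np.mean([q["img"] for q in b],0).astype(np.uint8)
L=lambda im,x0,y0,x1,y1:cv2.resize(im[y0:y1,x0:x1],(400,600) if 0 else None,fx=7,fy=7,interpolation=3)
A=L(p["img"],275,160,345,245); B=L(t["img"],303,145,343,230)
cv2.imwrite("pics/near.png",np.hstack([A,B])[:,:,::-1])
import pickle; pickle.dump((t,p),open("p1.pkl","wb"))
E
```

```text
[ 0.07947615  0.0124091  -0.00888958] [-0.09258664  0.10249279 -0.74996041] 26.55
```

View pics/near.png

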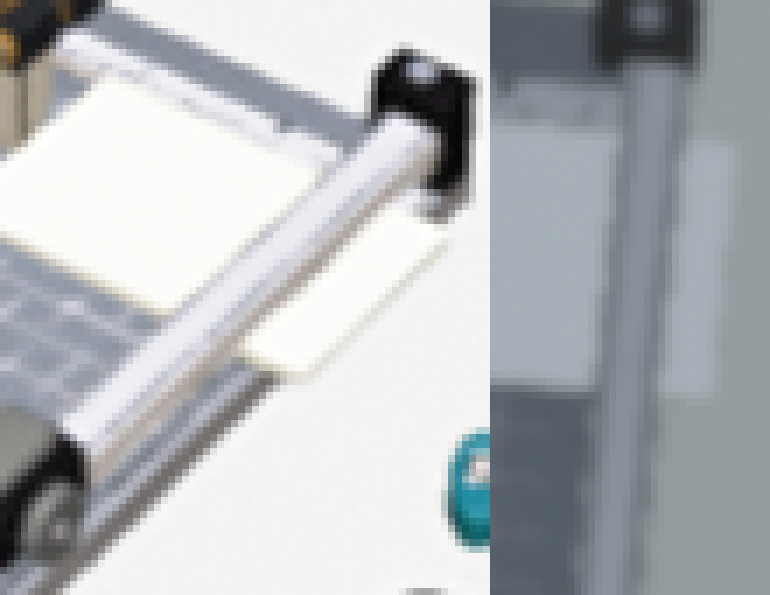

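The strip overhangs beyond the rail (left crop (340,300), right crop (705,270)), and the line is still hidden under the rail. Now I measure the overhang against the bed's right edge in the same images.

```bash
cat > m.py <<'E'
from fit import *
TP=np.r_[T,TY]
def yscan(p,x0,x1,z,lo,hi,mode="abs"):
    """mean grey profile along local y for constant-y lines; returns strongest |gradient| ys with sign"""
    g=gaussian_filter(p["img"].astype(float).mean(2),.5); ys=np.arange(lo,hi,.0002); xs=np.linspace(x0,x1,40)
    X=np.array([[x,y,z] for y in ys for x in xs]); u=proj(p,place(TP,X))
    v=map_coordinates(g,[u[:,1],u[:,0]],order=1).reshape(len(ys),-1).mean(1)
    d=np.gradient(v)/.2
    k=[i for i in range(2,len(d)-2) if abs(d[i])==abs(d[max(0,i-8):i+9]).max() and abs(d[i])>2]
    return [(round(ys[i]*1e3,1),round(d[i],1)) for i in k], v, ys
E
python3 - <<'E'
from m import *
import pickle; t,p=pickle.load(open("p1.pkl","rb"))
t0,p0=pickle.load(open("p0.pkl","rb"))
print("scene bed, z24",yscan(p,-.04,.015,.024,-.175,-.12)[0])
print("scene bed, z0",yscan(p,-.04,.015,0,-.18,-.12)[0])
print("scene0 bed, z24",yscan(p0,-.04,.12,.024,-.175,-.12)[0])
print("scene0 bed, z0",yscan(p0,-.04,.12,0,-.18,-.12)[0])
print("scene board, z32",yscan(p,.045,.12,.032,-.19,-.14)[0])
print("top bed, z24",yscan(t,-.07,.02,.024,-.175,-.11)[0])
print("top bed left, z24",yscan(t0,-.17,.17,.024,.13,.17)[0], "scene",yscan(p0,-.17,.17,.024,.13,.17)[0])
print("top rail, z59",yscan(t,-.05,.15,.059,-.16,-.11)[0], "scene",yscan(p,-.05,.15,.059,-.16,-.11)[0])
print("top board, z32",yscan(t,.045,.12,.032,-.19,-.14)[0])
E
```

```text
scene bed, z24 [(np.float64(-160.4), np.float64(-20.7)), (np.float64(-151.2), np.float64(10.9)), (np.float64(-144.8), np.float64(-6.2)), (np.float64(-139.0), np.float64(5.1)), (np.float64(-129.0), np.float64(6.7)), (np.float64(-120.6), np.float64(5.5))]
scene bed, z0 [(np.float64(-145.8), np.float64(-20.2)), (np.float64(-136.2), np.float64(11.0)), (np.float64(-130.2), np.float64(-6.5)), (np.float64(-123.8), np.float64(4.7))]
scene0 bed, z24 [(np.float64(-160.6), np.float64(-19.9)), (np.float64(-151.2), np.float64(10.9)), (np.float64(-144.8), np.float64(-6.6)), (np.float64(-138.6), np.float64(4.7)), (np.float64(-129.2), np.float64(6.8)), (np.float64(-120.8), np.float64(5.3))]
scene0 bed, z0 [(np.float64(-146.0), np.float64(-19.6)), (np.float64(-136.2), np.float64(10.9)), (np.float64(-129.8), np.float64(-6.5)), (np.float64(-123.4), np.float64(4.1))]
scene board, z32 [(np.float64(-175.4), np.float64(-3.7)), (np.float64(-169.8), np.float64(5.0)), (np.float64(-141.0), np.float64(-12.4))]
top bed, z24 [(np.float64(-148.4), np.float64(-3.8)), (np.float64(-141.6), np.float64(3.3)), (np.float64(-126.8), np.float64(-4.5)), (np.float64(-123.0), np.float64(-3.9))]
top bed left, z24 [(np.float64(150.4), np.float64(7.2))] scene [(np.float64(146.6), np.float64(10.0))]
top rail, z59 [(np.float64(-148.2), np.float64(-5.2)), (np.float64(-141.8), np.float64(2.9)), (np.float64(-130.2), np.float64(-3.4))] scene [(np.float64(-157.8), np.float64(-4.4)), (np.float64(-151.4), np.float64(7.1)), (np.float64(-143.6), np.float64(5.6)), (np.float64(-131.4), np.float64(-7.0))]
top board, z32 [(np.float64(-167.2), np.float64(2.8)), (np.float64(-148.0), np.float64(-6.5)), (np.float64(-141.0), np.float64(2.5))]
```

Scene and top both give an overhang of 18.5 mm, so 11.5 mm remain (tcp y ≈ +0.001). Geometry from the touch predicts ≈ 0, so they agree. I push 10.5 mm and measure again.

Emit:
carry_out --translation '[[0, 0.003, 0], [0, 0.003, 0], [0, 0.002, 0], [0, 0.0015, 0], [0, 0.001, 0], [0, 0, 0], [0, 0, 0]]' --turn '[[0, 0, 0], [0, 0, 0], [0, 0, 0], [0, 0, 0], [0, 0, 0], [0, 0, 0], [0, 0, 0]]' --gripper '[1, 1, 1, 1, 1, 1, 1]'

```text
time: 27.55
tool_pos: [0.5822, 0.0606, -0.0088]
tool_rot: [-3.142, -0.0, -0.08]
contact_force: [0.5, 0.5, -0.3]
opening: 0.0002
```

```bash
cat > mm.py <<'E'
from m import *
def avg(n):
    a=[read_camera(n) for _ in range(3)]; p=a[0]; p["img"]=np.mean([q["img"] for q in a],0).astype(np.uint8); return p
if __name__=="__main__":
    s=robot.observe(); print(loc(s["tool_pos"]),s["contact_force"],s["time"])
    p=avg("scene"); t=avg("top")
    print("scene bed",yscan(p,-.04,.015,.024,-.165,-.148)[0])
    for x0,x1 in ((.035,.065),(.065,.095),(.095,.118),(.04,.12)): print("scene board",x0,yscan(p,x0,x1,.032,-.195,-.14)[0],"top",yscan(t,x0,x1,.032,-.19,-.14)[0])
    print("top rail",yscan(t,-.05,.15,.059,-.16,-.14)[0])
    _,v,ys=yscan(p,.04,.12,.032,-.156,-.140); print(np.round(v[::5]))
    cv2.imwrite("pics/fin.png",np.hstack([cv2.resize(i["img"][a:b,c:d],None,fx=7,fy=7,interpolation=3) for i,a,b,c,d in ((p,160,245,275,345),(t,145,230,303,343))])[:,:,::-1])
E
python3 mm.py
```

```text
[ 0.07954393  0.00246055 -0.00884691] [ 0.46448794  0.52678694 -0.33535148] 27.55
scene bed [(np.float64(-160.4), np.float64(-20.5)), (np.float64(-151.2), np.float64(10.9))]
scene board 0.035 [(np.float64(-185.2), np.float64(-4.2)), (np.float64(-179.6), np.float64(5.8)), (np.float64(-152.0), np.float64(-3.5)), (np.float64(-147.2), np.float64(2.2))] top [(np.float64(-177.0), np.float64(2.8)), (np.float64(-149.0), np.float64(-7.1)), (np.float64(-141.8), np.float64(3.6))]
scene board 0.065 [(np.float64(-185.4), np.float64(-4.4)), (np.float64(-179.6), np.float64(5.8)), (np.float64(-152.4), np.float64(-5.0)), (np.float64(-147.8), np.float64(2.5)), (np.float64(-141.4), np.float64(-12.2))] top [(np.float64(-177.0), np.float64(2.7)), (np.float64(-149.2), np.float64(-7.3)), (np.float64(-142.0), np.float64(3.7))]
scene board 0.095 [(np.float64(-185.6), np.float64(-3.9)), (np.float64(-179.6), np.float64(5.1)), (np.float64(-152.2), np.float64(-5.4)), (np.float64(-147.2), np.float64(3.6))] top [(np.float64(-177.0), np.float64(2.8)), (np.float64(-149.0), np.float64(-7.3)), (np.float64(-142.2), np.float64(3.7))]
scene board 0.04 [(np.float64(-185.2), np.float64(-4.2)), (np.float64(-179.6), np.float64(5.6)), (np.float64(-152.2), np.float64(-4.5)), (np.float64(-147.4), np.float64(2.6)), (np.float64(-140.8), np.float64(-11.7))] top [(np.float64(-177.0), np.float64(2.8)), (np.float64(-149.0), np.float64(-7.3)), (np.float64(-142.0), np.float64(3.7))]
top rail [(np.float64(-148.8), np.float64(-5.5)), (np.float64(-142.2), np.float64(3.5))]
[251. 249. 247. 243. 239. 234. 232. 231. 232. 235. 237. 237. 234. 228.
 219. 208.]
```

Scene has the line at −149.0, the board edge at −179.6 and the bed edge at −151.2, all with the same bias; top agrees. About 2 mm remain.

Emit:
carry_out --translation '[[0, 0.0007, 0], [0, 0.0007, 0], [0, 0.0006, 0], [0, 0, 0], [0, 0, 0]]' --turn '[[0, 0, 0], [0, 0, 0], [0, 0, 0], [0, 0, 0], [0, 0, 0]]' --gripper '[1, 1, 1, 1, 1]'

```text
time: 28.35
tool_pos: [0.5819, 0.0586, -0.0089]
tool_rot: [-3.142, 0.0, -0.08]
contact_force: [0.7, 0.5, 0.1]
opening: 0.0007
```

```bash
python3 mm.py
```

```text
[ 0.07944832  0.00045188 -0.00888848] [0.74688272 0.48333889 0.08590926] 28.35
scene bed [(np.float64(-160.4), np.float64(-20.6)), (np.float64(-151.0), np.float64(11.0))]
scene board 0.035 [(np.float64(-186.8), np.float64(-4.5)), (np.float64(-181.4), np.float64(5.9)), (np.float64(-153.6), np.float64(-4.8)), (np.float64(-148.6), np.float64(4.4))] top [(np.float64(-178.8), np.float64(2.9)), (np.float64(-151.4), np.float64(-7.2)), (np.float64(-141.6), np.float64(3.3))]
scene board 0.065 [(np.float64(-187.0), np.float64(-4.8)), (np.float64(-181.4), np.float64(6.3)), (np.float64(-154.2), np.float64(-3.2)), (np.float64(-149.4), np.float64(2.7)), (np.float64(-141.6), np.float64(-13.1))] top [(np.float64(-179.2), np.float64(2.8)), (np.float64(-151.4), np.float64(-7.4)), (np.float64(-142.0), np.float64(3.4))]
scene board 0.095 [(np.float64(-186.8), np.float64(-4.4)), (np.float64(-181.2), np.float64(5.9)), (np.float64(-154.4), np.float64(-5.1)), (np.float64(-149.2), np.float64(4.8)), (np.float64(-140.6), np.float64(-12.8))] top [(np.float64(-178.8), np.float64(2.8)), (np.float64(-151.4), np.float64(-7.3)), (np.float64(-142.2), np.float64(3.4))]
scene board 0.04 [(np.float64(-186.8), np.float64(-4.5)), (np.float64(-181.4), np.float64(6.1)), (np.float64(-154.2), np.float64(-4.2)), (np.float64(-149.0), np.float64(3.8)), (np.float64(-141.0), np.float64(-12.4))] top [(np.float64(-179.0), np.float64(2.8)), (np.float64(-151.4), np.float64(-7.3)), (np.float64(-142.0), np.float64(3.4))]
top rail [(np.float64(-151.0), np.float64(-5.3)), (np.float64(-142.0), np.float64(3.3))]
[247. 244. 240. 236. 234. 233. 235. 239. 242. 245. 245. 243. 239. 231.
 221. 209.]
```

View pics/fin.png

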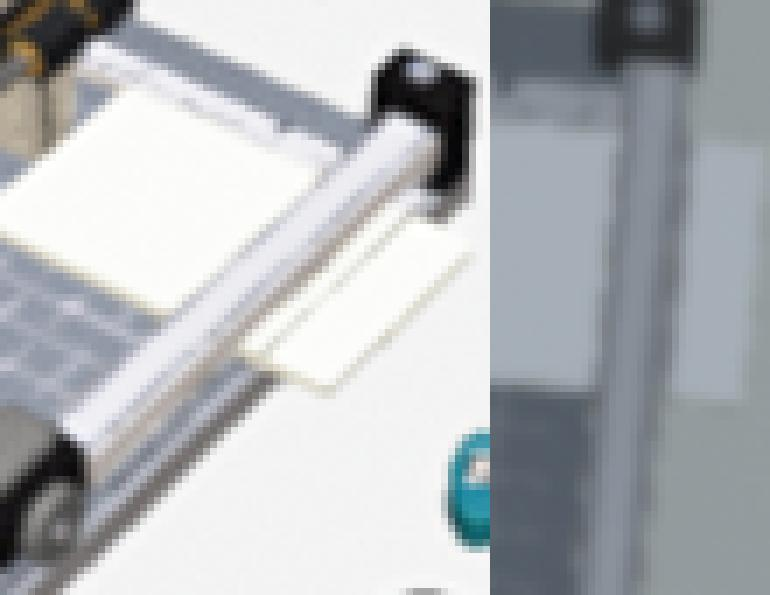

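The line lies along the cutting edge: scene line −151.0 against bed edge −151.1, overhang ≈ 30 mm, both ends equal. I back the finger off and check it's still flush with the fence.

Emit:
carry_out --translation '[[0, -0.005, 0], [0, -0.015, 0], [0, 0, -0.03], [0, 0, -0.03], [0, 0, 0]]' --turn '[[0, 0, 0], [0, 0, 0], [0, 0, 0], [0, 0, 0], [0, 0, 0]]' --gripper '[1, 1, 1, 1, 1]'

```text
time: 29.15
tool_pos: [0.5865, 0.08, 0.0553]
tool_rot: [-3.141, -0.008, -0.079]
contact_force: [0.1, -0.5, 0.8]
opening: 0.0004
```

```bash
python3 - <<'E'
from mm import *
p=avg("scene"); s=robot.observe(); print(loc(s["tool_pos"]),s["time"])
N=((-.05,.08,.032),(-.05,-.018,.032))
r,e=fit([(p,[BR,N])],place(TP,[[.079,-.095,0]])[0,:2].tolist()+[-.08],w=2.5)
d=loc([r[0],r[1],0]); print("rel",d[:2],r[2]-TY,e)
E
```

```text
[0.07894292 0.02126132 0.05067923] 29.3
rel [ 0.07851857 -0.09605562] -0.00215350492269778 [(40, -0.0, 0.1), (40, -0.01, 0.25)]
```

Still flush (x 0.0785 against 0.0787 when pressed, yaw −0.002). Now I move over the rail top at local (60, −137.5).

Emit:
carry_out --translation '[[0, 0, -0.03], [-0.019, 0.02, 0], [0, 0.03, 0], [0, 0.03, 0], [0, 0.03, 0], [0, 0.03, 0], [0, 0.019, 0], [0, 0, 0], [0, 0, 0]]' --turn '[[0, 0, 0], [0, 0, 0], [0, 0, 0], [0, 0, 0], [0, 0, 0], [0, 0, 0], [0, 0, 0], [0, 0, 0], [0, 0, 0]]' --gripper '[1, 1, 1, 1, 1, 1, 1, 1, 1]'

```text
time: 30.2
tool_pos: [0.5512, -0.0779, 0.08]
tool_rot: [-3.141, 0.002, -0.081]
contact_force: [0.3, -0.0, 0.3]
opening: 0.0004
```

```bash
python3 -c "
from h import *
s=robot.observe();print(loc(s['tool_pos']),s['tool_rot'],s['contact_force'])"
```

```text
[ 0.05976735 -0.13810838  0.08002374] [-3.14068568e+00  2.08599732e-03 -8.09940934e-02] [ 0.33037447 -0.04045514  0.25996822]
```

Emit:
carry_out --translation '[[0, 0, 0.02], [0, 0, 0.02], [0, 0, 0.01], [0, 0, 0.003], [0, 0, 0], [0, 0, 0]]' --turn '[[0, 0, 0], [0, 0, 0], [0, 0, 0], [0, 0, 0], [0, 0, 0], [0, 0, 0]]' --gripper '[1, 1, 1, 1, 1, 1]'

```text
time: 30.8
tool_pos: [0.5525, -0.0782, 0.0288]
tool_rot: [3.141, -0.001, -0.08]
contact_force: [0.7, 0.7, 0.2]
opening: 0.0004
```

Emit:
carry_out --translation '[[0, 0, 0.003], [0, 0, 0.002], [0, 0, 0.001], [0, 0, 0.001], [0, 0, 0]]' --turn '[[0, 0, 0], [0, 0, 0], [0, 0, 0], [0, 0, 0], [0, 0, 0]]' --gripper '[1, 1, 1, 1, 1]'

```text
time: 31.3
tool_pos: [0.5519, -0.0784, 0.0214]
tool_rot: [-3.142, -0.0, -0.08]
contact_force: [-2.0, -0.0, 4.7]
opening: 0.0006
```

Emit:
carry_out --translation '[[0, 0, 0.001], [0, 0, 0.001], [0, 0, 0]]' --turn '[[0, 0, 0], [0, 0, 0], [0, 0, 0]]' --gripper '[1, 1, 1]'

```text
time: 31.6
tool_pos: [0.5519, -0.0784, 0.0192]
tool_rot: [-3.142, -0.0, -0.08]
contact_force: [-1.9, 0.8, 4.8]
opening: 0.0005
```

Contact is at the predicted height and the rail is moving at about 4.8 N. I continue to the board.

Emit:
carry_out --translation '[[0, 0, 0.001], [0, 0, 0.001], [0, 0, 0.001], [0, 0, 0]]' --turn '[[0, 0, 0], [0, 0, 0], [0, 0, 0], [0, 0, 0]]' --gripper '[1, 1, 1, 1]'

```text
time: 32.0
tool_pos: [0.5519, -0.0784, 0.0162]
tool_rot: [3.142, -0.0, -0.08]
contact_force: [-2.2, -0.3, 5.5]
opening: 0.0005
```

Emit:
carry_out --translation '[[0, 0, 0.001], [0, 0, 0.0005], [0, 0, 0]]' --turn '[[0, 0, 0], [0, 0, 0], [0, 0, 0]]' --gripper '[1, 1, 1]'

```text
time: 32.3
tool_pos: [0.5519, -0.0784, 0.0152]
tool_rot: [3.142, -0.0, -0.08]
contact_force: [-2.3, 0.7, 8.8]
opening: 0.0001
```

Emit:
carry_out --translation '[[0, 0, 0.0005], [0, 0, 0.0005], [0, 0, 0], [0, 0, 0]]' --turn '[[0, 0, 0], [0, 0, 0], [0, 0, 0], [0, 0, 0]]' --gripper '[1, 1, 1, 1]'

```text
time: 32.7
tool_pos: [0.552, -0.0784, 0.0151]
tool_rot: [3.141, -0.001, -0.08]
contact_force: [-5.1, 0.2, 16.7]
opening: 0.0003
```

```bash
python3 mm.py; python3 - <<'E'
from mm import *
p=avg("scene"); a=cv2.resize(p["img"][130:270,170:400],None,fx=3.4,fy=3.4,interpolation=3); cv2.imwrite("pics/end.png",a[:,:,::-1])
E
```

```text
[ 0.06054157 -0.13854972  0.0150762 ] [-5.12599848  0.19234606 16.70134674] 32.7
scene bed [(np.float64(-160.4), np.float64(-20.5)), (np.float64(-151.2), np.float64(10.7))]
scene board 0.035 [(np.float64(-186.8), np.float64(-4.3)), (np.float64(-181.4), np.float64(5.9)), (np.float64(-152.6), np.float64(-6.5)), (np.float64(-144.4), np.float64(-7.8))] top [(np.float64(-184.4), np.float64(-2.0)), (np.float64(-174.4), np.float64(9.1)), (np.float64(-160.2), np.float64(-2.0)), (np.float64(-152.6), np.float64(-3.6))]
scene board 0.065 [(np.float64(-187.0), np.float64(-4.7)), (np.float64(-181.4), np.float64(6.3)), (np.float64(-152.6), np.float64(-5.4)), (np.float64(-146.0), np.float64(-8.7))] top [(np.float64(-179.2), np.float64(3.4))]
scene board 0.095 [(np.float64(-186.8), np.float64(-4.4)), (np.float64(-181.2), np.float64(5.9)), (np.float64(-153.2), np.float64(-7.1)), (np.float64(-144.6), np.float64(-7.9))] top []
scene board 0.04 [(np.float64(-186.8), np.float64(-4.5)), (np.float64(-181.4), np.float64(6.1)), (np.float64(-152.8), np.float64(-6.2)), (np.float64(-145.0), np.float64(-7.8))] top [(np.float64(-174.8), np.float64(3.4))]
top rail []
[248. 245. 240. 234. 228. 223. 219. 215. 212. 207. 201. 193. 186. 179.
 176. 175.]
```

View pics/end.png

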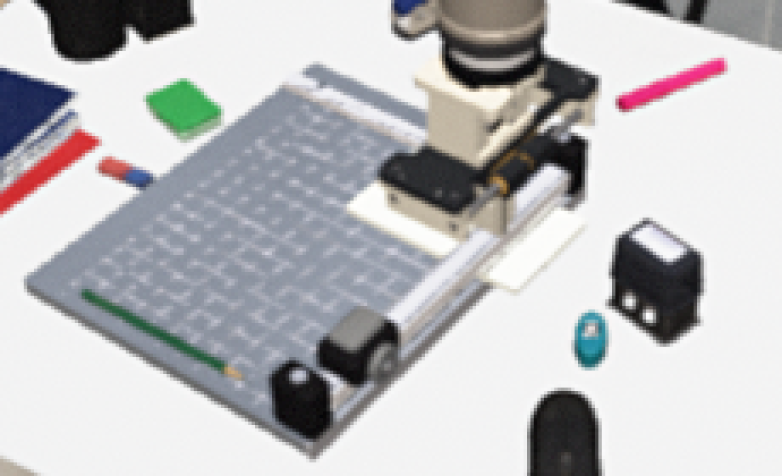

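The finger is on the rail (crop (490,215)), the rail is down, the strip overhangs (535,250), and the pencil, stamp, sharpener, eraser and clip box are where they were. Handing in while holding.

```bash
python3 -c "
from h import *
s=robot.observe();print(s['contact_force'],s['time']);print(robot.hand_in())"
```

```text
[-6.49242793  1.27754924 17.19395423] 33.15
the job is handed in; nothing more can be done
None
```

The job is handed in at 33 s of 64. The board is against the fence with its line along the cutting edge, and the fingertip is still holding the rail down. No verdict came back.

**What I did:** With the shut fingertip I pushed the white board flush against the fence. I then slid it along the fence under the rail and pressed the rail down onto it.

**Last checks:**
- **Line on the edge:** just before clamping, the scene camera put the line at −151.0 mm and the bed edge at −151.1 mm, with the same camera bias in both. After clamping the line is hidden, but the overhang still measures 30.2 mm against the nominal 30 mm, and the board's edge did not move.
- **Square to the fence:** the last look before clamping showed a turn of about −0.002 rad. The board's distance from the fence was within 0.2 mm of its position when pressed against it.
- **Rail:** it travelled 7.0 mm, as expected for the board, and is held with about 17 N.
- **Other things:** the pencil, stamp, sharpener, eraser and clip box look undisturbed in the last picture.

**What disagreed or went wrong:**
- **Tip height:** the reported TCP height was about 37 mm lower than the real fingertip. My first push therefore passed over the board without touching it, and my first touch landed on the rail's side instead of the bed wall.
- **Hard press:** while feeling for the bed I pressed the fingertip to about 88 N. That is under the 120 N wrist limit. The 40 N limit covers the arm and gripper body; I took it not to cover the fingertip.
- **Cameras:** the two cameras differed by about 4 mm on the trimmer's sideways position. I settled that with the rail contact and by measuring line and edge in the same image.

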